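# Hold the spice grinder's lid at pulse

## Task

The pickling spices are to be pulse-ground: lift the little enamel pail off the grinder's open top by its handle and stand it upright, wholly on the cork mat, and let go of it. Then take the grinder's bayonet lid by its orange bar, put it fully home in the grinder with the bar in line with the two blue marks, and turn it clockwise until the bar points at the two yellow pulse marks, half-way to the red lock marks: do not turn it on to the lock click. The lid is sprung, so finish while still gripping it and holding it still at the yellow marks; leave the jars, the bowl and the spoon where they are.

Things in the scene. Friction and masses are not known exactly. Their poses are not given: they have to be found in the camera images.
- grinder: white electric spice grinder with an orange band, fixed; round body 116 mm across (112 at the top), 95 mm high; origin at the centre of its underside, z up. Marks on the rim and side of its collar come in opposite pairs: blue at its +x and -x (lid goes in), yellow 0.70 rad clockwise of blue seen from above (pulse), red 1.40 rad clockwise (lock). The lid fits either way round
- mouth (a point): centre of the grinder's open mouth, level with the collar's top rim, 95 mm above the table; axes as the grinder's. The collar is a dark flange 5 mm thick with a hole 64 mm across and two slots 18 mm wide that reach out to radius 41 mm, at +x and -x (by the blue marks); under the flange there is room for the lid's lugs
- pulse: the pair of yellow pulse marks (6 mm wide, on the rim and down the side of the collar); the origin is on the grinder's axis at table level, x points along the line through the two yellow marks
- interlock (a joint): sprung ring inside the collar, rad, 0 at rest. When the lid, fully home, has been turned about 0.13 rad clockwise its lugs push the ring, which then turns with it: about 0.57 with the lid's bar at the yellow marks. The spring pushes back with 0.04 Nm at 0, 0.1 Nm at 0.57. From about 0.75 two sprung balls resist (the click), passed at about 1.25
- lid_center (a point): centre of the loose lid (51 mm high, 120 g), 26 mm above its underside; it starts upright on the table, any yaw. Grey plug 58 mm across, 12 mm long, with two lugs at its foot (12 mm wide, 5 high, out to radius 37 mm, at +x and -x); black disc 94 mm across, 5 mm thick, that comes to rest on the collar, this point then 14 mm above the collar's top. z up
- lid_bar (a point): middle of the lid's upright orange grip bar, 8 mm above the lid's centre: 56 mm long along the lid's x (in line with the lugs), 14 mm wide along y, 34 mm high, from the disc to the lid's top
- pail_center (a point): middle (65 mm up) of a small empty enamel pail, white with a blue rim, 220 g: 78 mm across at the foot, 88 at the rim, 75 mm high, with a stiff steel arch handle over the top to 130 mm. It stands upright on the grinder's mouth at the start. x runs along the handle, z up
- pail_handle (a point): middle of the handle's level top bar: 9 mm thick, 56 mm long along the pail's x, 125 mm above the pail's underside, 50 mm clear above the rim
- mat: round cork mat, 136 mm across, 6 mm thick, fixed on the table to one side of the grinder, the lid lying on the other; origin at the centre of its underside
- jar_beet: jar of beetroot, purple with white cap, 72 mm across, 120 mm high, origin at the centre of its underside; leave alone
- jar_cuke: jar of pickles, green and red with red cap, 72 mm across, 120 mm high, origin at the centre of its underside; leave alone
- jar_relish: small jar, orange-brown with white cap, 54 mm across, 70 mm high, origin at the centre of its underside; leave alone
- jar_plum: small dark jar with black cap, 54 mm across, 70 mm high, origin at the centre of its underside; leave alone
- bowl: blue bowl, 80 mm across, 40 mm high, near the robot, origin at the centre of its underside; leave alone
- spoon: wooden spoon lying near the robot, along its x; leave alone
There are look-alikes about, which are no part of the job. Leave any turquoise look-alike of the part that bears lid_center alone.

How it is judged:
By the outcome, as a careful person would: the job done as asked, in the order asked, and still so for the second after the job is handed in, while the arm keeps its last pose, push and grip.
It also fails if it takes over 64 s, if anything falls off the work surface, if the arm or the gripper's body presses on something with over 40 N, if the wrist force passes 120 N, or if a joint passes its speed limit or range.

## Robot

A 6-joint arm with a two-finger parallel gripper is mounted at the origin on the work surface. World frame = base frame: x ahead of the robot, y to its left, z up, the work surface at z = 0. Lengths are in m, angles in degrees, forces in N, time in s.
With the tool pointing down it reaches from about 0.35 to 0.875 m from the base axis. Payload 4.2 kg.
Tool frame: the origin (TCP) lies on the front face of the gripper's body, between the roots of the fingers; the fingertips stand finger_overhang ahead of it and the grasp point (between the pads) lies 51 mm ahead of it (finger_overhang is the distance from the TCP to the fingertips, in m); z points along the fingers, y is the line along which they close (so a half turn about z gives the same grasp; the last joint's range is limited). The gripper opens to 87 mm and grips with 3 to 60 N. Pads are 19 mm wide; open, the fingers measure 117 mm over their backs; the gripper's body (75 mm by 190 mm) begins 51 mm behind the grasp point.
Start: joints at [87.296, 22.042, 0.453, 0, -68.411, -14.817], TCP at [0.188, 0.596, 0.292] pointing down, gripper open.
Joint ranges: [-179.83, 179.83], [-69.29, 118.12], [-61.27, 80.66], [-181.25, 117.63], [-171.15, -9.14], [-177.46, 177.46]. Speed limits (degrees/s): [159.86, 159.86, 180, 180, 180, 180].

## Interface

Orientations are given as a 3x3 rotation matrix whose columns are the frame's x, y, z axes.
In Python, from station import sense, capture, camera_model, finish_job, finger_overhang gives the robot as it stands. The module is installed in compiled form; this text tells all that it offers.
- The arm moves only by the tool jog_arm, never from a script. Its argument "rows" is a list that holds one entry, the list of rows, each a list of 4 numbers: the shift along the tool's x, y, z in m, then the turn about the tool's z in rad. A call has 1 to 20 rows; each row shifts and turns the commanded pose from where the row before left it, along the tool's axes as they then stand; what a row does not reach is not made up. A row lasts 1/8 s, in which the tool goes at most 62.5 mm and 10.7 degrees, less where a joint would pass 70% of its speed; a pose out of reach is approached as far as the arm can. A call is refused whole if a number of a shift passes 0.0625 or a number of a turn 0.188, either way. A call with a gripper value outside its range is refused whole. "claw" is the opening, from 0 (shut) to 1 (fully open), set as the call begins (left out, the last holds). The fingers move at their own pace and stop on an object; the grip force is fixed at half the most. Time passes only in rows, so rows that do not move let the fingers close. It gives the time, the measured TCP pose, the force, the opening and the grip force at its end, in the units of the state.
- sense(): the state, without advancing time (a new reading comes with each control period).
- capture(name): name is "scene" or "top" or "wrist"; returns the picture (480x640x3 uint8, red, green, blue); there is no depth.
- camera_model(name): a dict with "fovy" (degrees; the focal length in pixels is half the picture's height over the tangent of half this angle, whatever the lens; pixels are square), "cx", "cy" (the principal point, pixels), "eye" and "rotation" of the camera in the world. Camera axes: x right, y down, z forward; pixel columns grow to the right and rows downward; lengths in m; the calibration is good to about 2 mm. A picture is of the moment at which its call begins: read the wrist's pose just before it. camera_model takes no time and is no camera call; for the wrist camera it gives the pose at the moment of the call.
- finish_job(): hands the job in; it is judged then, once.
The state is a dict: "time_s": time; "joints": joint angles; "joint_velocities": joint speeds; "effort": joint torques, N m; "tcp_pos": TCP position; "ee_rot": TCP orientation; "wrist_force": force on the tool from outside, world axes, zero at the start; "moment": the same for the moment, N m; "gripper_width": opening from 0.0 (shut) to 1.0 (fully open); "gripper_force": force on a finger pad.
Only numpy, scipy, OpenCV 4.12 (cv2) and the standard library are available. Lean on these libraries where they do the work, as an engineer would, in place of code of your own. Each camera call takes 0.05 s, during which the arm holds its last target. There are 200 camera calls.

## Working session

There is one attempt and no reset: what is moved stays moved. The work goes in short steps, Python scripts to look and compute and a tool call to move; the robot and the scene stay as the last step left them, time stands still between calls to the robot, and variables do not carry over. Pictures are saved under pics/ and viewed, at most 11 in all, crops included, and the job is handed in when it is done.

Besides the shell and the picture viewer there is one more tool, called after ">>>" as a command line: name --argument value ..., lists and objects as JSON in quotes. jog_arm: Moves the arm, as the interface text tells. Its arguments: {"type":"object","properties":{"rows":{"type":"array"},"claw":{"type":"number"}},"required":["rows"]}

```bash
mkdir -p pics; cat > h.py <<'E'
import numpy as np, cv2
from station import *
def save(n,f,crop=None,s=1):
    im=capture(n)
    cv2.imwrite(f'pics/{f}_full.png',im[...,::-1])
    if crop: x0,y0,x1,y1=crop; im=im[y0:y1,x0:x1]
    cv2.imwrite(f'pics/{f}.png',cv2.resize(im[...,::-1],None,fx=s,fy=s,interpolation=cv2.INTER_CUBIC))
def ray(m,u,v):
    f=240/np.tan(np.radians(m['fovy'])/2)
    d=np.array(m['rotation'])@np.array([(u-m['cx'])/f,(v-m['cy'])/f,1]); return np.array(m['eye']),d
def onz(m,u,v,z):
    e,d=ray(m,u,v); return e+d*(z-e[2])/d[2]
def proj(m,p):
    f=240/np.tan(np.radians(m['fovy'])/2)
    c=np.array(m['rotation']).T@(np.array(p)-m['eye']); return c[:2]/c[2]*f+[m['cx'],m['cy']]
E
python3 - <<'E'
from h import *
for n in('top','scene'):
    save(n,n); print(camera_model(n))
print(sense(),finger_overhang)
E
```

```text
{'fovy': 44.867721725414164, 'cx': 311.7595099022462, 'cy': 242.9990048514353, 'eye': array([0.29118886, 0.03586345, 1.63287298]), 'rotation': array([[-1.41488541e-02, -9.84687820e-01,  1.73751855e-01],
       [-9.99898498e-01,  1.42245532e-02, -8.09623839e-04],
       [-1.67431578e-03, -1.73745674e-01, -9.84789133e-01]])}
{'fovy': 54.96745059439981, 'cx': 321.630637668027, 'cy': 238.7101526172518, 'eye': array([ 1.14851888, -0.62262924,  0.74840669]), 'rotation': array([[ 0.72979819,  0.38798938, -0.56290215],
       [ 0.683626  , -0.40562673,  0.60673095],
       [ 0.00707701, -0.8276057 , -0.56126529]])}
{'time_s': 0.1, 'joints': array([ 8.72959510e+01,  2.20869157e+01,  3.89891001e-01, -2.33034141e-02,
       -6.84107889e+01, -1.48167220e+01]), 'joint_velocities': array([-0.03451627, -0.12013483,  0.15549073,  0.10679249,  0.00774144,
        0.08801015]), 'effort': array([ 1.96588685e-04, -3.91688204e+01,  1.87934679e+01,  4.23190445e+00,
        1.34562262e-02, -7.08710445e-05]), 'tcp_pos': array([0.18802077, 0.5956492 , 0.29128376]), 'ee_rot': array([[ 9.53562732e-01, -3.01194122e-01, -4.66538725e-04],
       [-3.01194461e-01, -9.53560921e-01, -1.86173559e-03],
       [ 1.15870720e-04,  1.91580055e-03, -9.99998158e-01]]), 'wrist_force': array([ 0.4619112 , -0.22464572,  0.30647223]), 'moment': array([ 0.06333539, -0.00651702,  0.01337045]), 'gripper_force': 0.0, 'gripper_width': 0.9970506062825122} 0.0697
```

View pics/top.png

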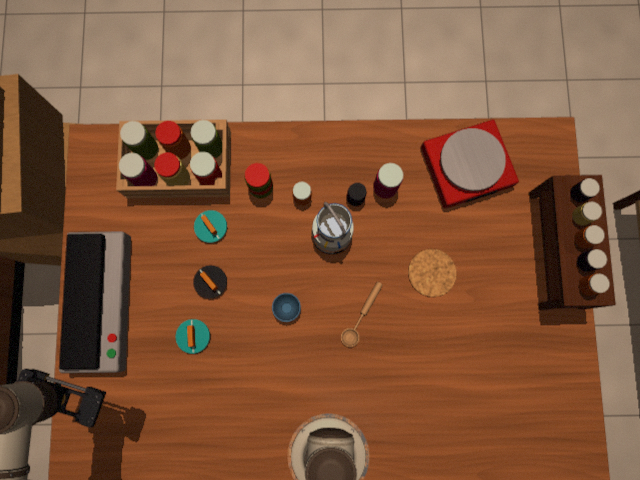

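View pics/scene.png

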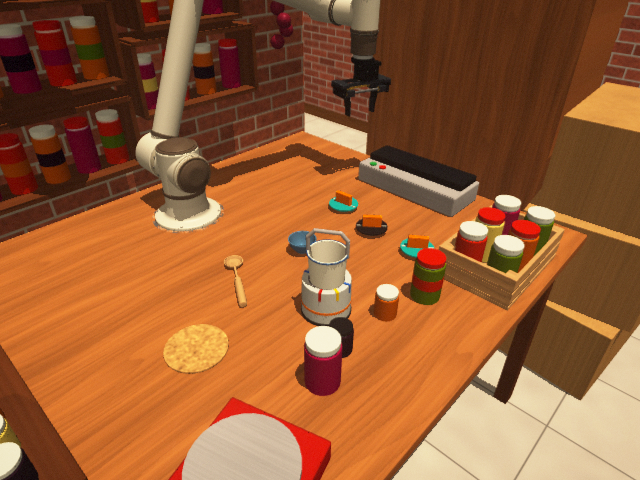

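The top view shows three lid-like things: a turquoise one at (211,227), a turquoise one at (193,337) and a black one at (210,283). The description says a black disc, so I choose the black one. The pail and grinder are at about (333,228) and the mat is at (432,273). In the scene view the pail handle is at (328,235), and red, yellow and blue marks show on the collar at about (335,295). Next I take one close crop.

```bash
python3 - <<'E'
from h import *
a=cv2.imread('pics/top_full.png');b=cv2.imread('pics/scene_full.png')
r=lambda i,w,h:cv2.resize(i,(w,h),interpolation=cv2.INTER_CUBIC)
t=r(a[190:270,290:370],400,400)
l=r(a[250:310,180:240],300,300)
m=r(a[240:300,402:462],200,200)
s=r(b[220:330,290:370],400,550)
o=np.zeros((600,800,3),np.uint8);o[:400,:400]=t;o[:550,400:]=s
o[400:600,:200]=r(l,200,200);o[400:600,200:400]=m
cv2.imwrite('pics/c1.png',o)
E
```

```text
(no output)
```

View pics/c1.png

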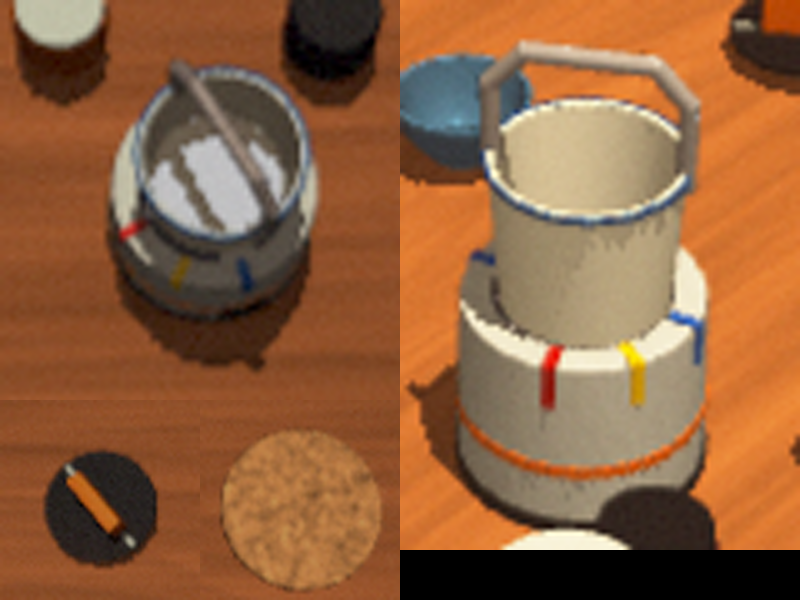

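```bash
python3 - <<'E'
from h import *
from scipy.optimize import least_squares
T=camera_model('top');S=camera_model('scene')
print('mat',onz(T,432.3,273,.006))
print('lid disc',onz(T,210.3,282.4,.017),'bar',onz(T,209.1,280.6,.051))
a,b=onz(T,202.5,272.5,.051),onz(T,216,289,.051);print('baryaw',np.degrees(np.arctan2(*(b-a)[1::-1])),np.linalg.norm(b-a))
print('pail rim top',onz(T,334.4,220.6,.17))
h=[onz(S,314.4,229.5,.22),onz(S,341,233.5,.22)];print('handle scene',h,np.mean(h,0),np.linalg.norm(h[0]-h[1]),np.degrees(np.arctan2(*(h[1]-h[0])[1::-1])))
h=[onz(T,326,204,.2),onz(T,343,232,.2)];print('handle top',np.mean(h,0),np.degrees(np.arctan2(*(h[1]-h[0])[1::-1])))
obs=[(S,350.4,284.8,0,.095),(S,336.8,292.4,-.7,.095),(S,320.6,294.4,-1.4,.095),(T,339.2,243.5,None,0),]
# marks corners at R=.056; scene: blue, yellow, red; opposite blue in scene; top marks
M=[(S,350.4,284.8,0),(S,336.8,292.4,-.7),(S,320.6,294.4,-1.4)]
for off in (0,):
  def f(p):
    return np.concatenate([proj(m,[p[0]+.056*np.cos(p[2]+o),p[1]+.056*np.sin(p[2]+o),.095])-[u,v] for m,u,v,o in M])
  for y0 in(-2,0,2):
    r=least_squares(f,[.53,.0,y0]);print(r.x,np.degrees(r.x[2]),r.cost)
  g=r.x
for o in(0,-.7,-1.4,np.pi,np.pi-.7,np.pi-1.4):
  P=[g[0]+.054*np.cos(g[2]+o),g[1]+.054*np.sin(g[2]+o),.095];print(o,proj(T,P),((proj(T,P)-[290,190])*5).round(),((proj(S,P)-[290,220])*5+[400,0]).round())
for n,p in dict(beet=(390,173),cuke=(258,173)).items(): print(n,onz(T,*p,.12))
for n,p in dict(rel=(302,189),plum=(357,193)).items(): print(n,onz(T,*p,.07))
E
```

```text
mat [ 0.48756961 -0.30357623  0.006     ]
lid disc [0.46875531 0.31916907 0.017     ] bar [0.47000389 0.31656794 0.051     ]
baryaw -140.58855409126681 0.05929667249262968
pail rim top [ 0.60696061 -0.02440851  0.17      ]
handle scene [array([ 0.58400511, -0.03675159,  0.22      ]), array([ 0.63445952, -0.0095516 ,  0.22      ])] [ 0.60923231 -0.02315159  0.22      ] 0.05731917319293787 28.329117490110267
handle top [ 0.6073407 -0.0234758  0.2      ] -150.42293974735009
[ 0.60851192 -0.02299109  0.31981835] 18.324241689110092 1.1573562372972437
[ 0.60851192 -0.0229911   0.3198184 ] 18.32424440342547 1.1573562372976294
[ 0.60851192 -0.02299109  0.31981835] 18.32424169693429 1.157356237297206
0 [326.20712421 207.52227341] [181.  88.] [695. 323.]
-0.7 [339.84577463 207.7299438 ] [249.  89.] [637. 362.]
-1.4 [350.23926708 216.4715702 ] [301. 132.] [552. 366.]
3.141592653589793 [339.55711683 244.53827267] [248. 273.] [475. 258.]
2.441592653589793 [325.76452503 244.32438566] [179. 272.] [533. 223.]
1.7415926535897932 [315.35022    235.43312696] [127. 227.] [612. 219.]
beet [ 0.74692156 -0.17928065  0.12      ]
cuke [0.75214498 0.1770678  0.12      ]
rel [0.71950794 0.05951126 0.07      ]
plum [ 0.70583582 -0.09279566  0.07      ]
```

```bash
cat >> h.py <<'E'
def go(p,yaw):
    s=sense();R=np.array(s['ee_rot']);d=R.T@(np.array(p)-s['tcp_pos'])
    y=np.degrees(np.arctan2(R[1,0],R[0,0]))
    t=np.radians((y-yaw+180)%360-180)
    print('t',round(s['time_s'],2),'pos',np.round(s['tcp_pos'],4),'yaw',round(y,2),'tilt',np.round(R[:,2],4),'j6',round(s['joints'][5],1),'F',np.round(s['wrist_force'],1),'w',round(s['gripper_width'],3),'shift tool',np.round(d,4),'|d|',round(np.linalg.norm(d),3),'turn',round(t,4))
E
python3 -c "
from h import *
go([.609,-.023,.36],28.5)"
```

```text
t 0.1 pos [0.188  0.5956 0.2913] yaw -17.53 tilt [-5.0e-04 -1.9e-03 -1.0e+00] j6 -14.8 F [ 0.5 -0.2  0.3] w 0.997 shift tool [ 0.5878  0.4633 -0.0678] |d| 0.751 turn -0.8034
```

>>> jog_arm --rows '[[[0.039,0.031,-0.0045,0],[0.039,0.031,-0.0045,0],[0.039,0.031,-0.0045,0],[0.039,0.031,-0.0045,0],[0.039,0.031,-0.0045,0],[0.039,0.031,-0.0045,0],[0.039,0.031,-0.0045,0],[0.039,0.031,-0.0045,0],[0.039,0.031,-0.0045,0],[0.039,0.031,-0.0045,0],[0.039,0.031,-0.0045,0],[0.039,0.031,-0.0045,0],[0.039,0.031,-0.0045,0],[0.039,0.031,-0.0045,0],[0.042,0.03,-0.0045,0],[0,0,0,-0.16],[0,0,0,-0.16],[0,0,0,-0.16],[0,0,0,-0.16],[0,0,0,-0.16]]]'

```text
time_s: 2.6
tcp_pos: [0.609, -0.0235, 0.3591]
ee_rot: [[0.878, 0.479, -0.001], [0.479, -0.878, 0.0], [-0.001, -0.001, -1.0]]
wrist_force: [-1.4, 0.4, -0.3]
gripper_width: 0.998
gripper_force: 0.0
```

```bash
python3 -c "
from h import *
go([.609,-.023,.271],28.5)
m=camera_model('wrist');save('wrist','w1')
print(m)
print('handle proj',proj(m,[.609,-.023,.22]))
c,s=np.cos(np.radians(28.5)),np.sin(np.radians(28.5))
for k in(-.028,.028):print(proj(m,[.609+k*c,-.023+k*s,.22]))
"
```

```text
t 2.6 pos [ 0.609  -0.0235  0.3591] yaw 28.61 tilt [-0.0013  0.     -1.    ] j6 105.6 F [-1.4  0.4 -0.3] w 0.998 shift tool [ 0.0004 -0.0004  0.0881] |d| 0.088 turn 0.0019
{'fovy': 69.9146553850108, 'cx': 315.4551994130692, 'cy': 234.74632173700084, 'eye': array([0.67844793, 0.01465341, 0.45211969]), 'rotation': array([[ 4.79581895e-01, -8.39897070e-01, -2.54114381e-01],
       [-8.77496879e-01, -4.59249474e-01, -1.38163485e-01],
       [-6.58789957e-04,  2.89245282e-01, -9.57254790e-01]])}
handle proj [315.29787508 246.6290284 ]
[315.19812745 282.59721767]
[315.40444142 208.20206096]
```

View pics/w1.png

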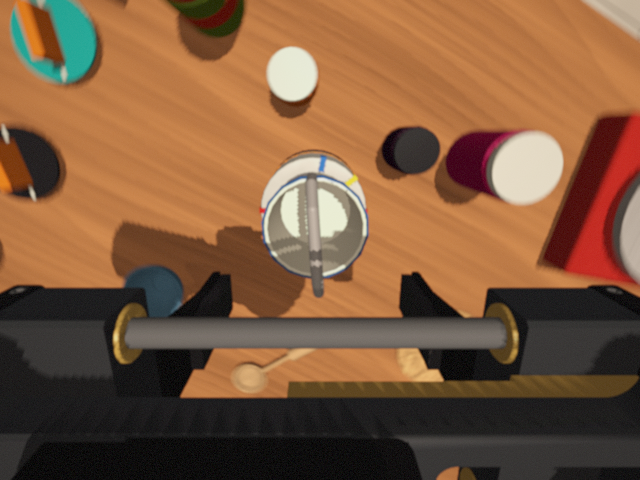

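The wrist view shows the handle running from (312,180) to (319,290), centred under the tool and within about 3° of its heading. I descend and grip.

>>> jog_arm --rows '[[[0,0,0.03,-0.03],[0,0,0.03,0],[0,0,0.028,0],[0,0,0,0]]]'

```text
time_s: 3.15
tcp_pos: [0.6079, -0.0236, 0.269]
ee_rot: [[0.867, 0.499, -0.006], [0.499, -0.867, -0.001], [-0.006, -0.002, -1.0]]
wrist_force: [0.9, 0.3, 0.1]
gripper_width: 0.998
gripper_force: 0.0
```

>>> jog_arm --rows '[[[0,0,0,0],[0,0,0,0],[0,0,0,0],[0,0,0,0],[0,0,0,0],[0,0,0,0]]]' --claw 0

```text
time_s: 3.9
tcp_pos: [0.6091, -0.0235, 0.2718]
ee_rot: [[0.866, 0.5, -0.0], [0.5, -0.866, -0.0], [-0.0, 0.0, -1.0]]
wrist_force: [-0.6, -0.3, -0.2]
gripper_width: 0.4
gripper_force: 0.0
```

>>> jog_arm --rows '[[[0,0,0,0],[0,0,0,0],[0,0,0,0],[0,0,0,0],[0,0,0,0],[0,0,0,0]]]'

```text
time_s: 4.65
tcp_pos: [0.6092, -0.0234, 0.2717]
ee_rot: [[0.866, 0.5, 0.0], [0.5, -0.866, 0.0], [0.0, -0.0, -1.0]]
wrist_force: [0.1, 0.4, 0.4]
gripper_width: 0.093
gripper_force: 30.0
```

>>> jog_arm --rows '[[[0,0,-0.008,0],[0,0,-0.02,0],[0,0,-0.03,0],[0,0,0,0]]]'

```text
time_s: 5.15
tcp_pos: [0.6101, -0.0236, 0.3326]
ee_rot: [[0.866, 0.501, 0.006], [0.501, -0.866, 0.001], [0.005, 0.002, -1.0]]
wrist_force: [0.3, 0.3, -1.9]
gripper_width: 0.089
gripper_force: 30.0
```

```bash
python3 -c "
from h import *
go([.4876,-.3036,.33],30)"
```

```text
t 5.15 pos [ 0.6101 -0.0236  0.3326] yaw 30.04 tilt [ 5.9e-03  6.0e-04 -1.0e+00] j6 107.0 F [ 0.3  0.3 -1.9] w 0.089 shift tool [-0.2462  0.1811  0.0017] |d| 0.306 turn 0.0007
```

>>> jog_arm --rows '[[[-0.0102,0.0075,0,0],[-0.0205,0.0151,0,0],[-0.0205,0.0151,0,0],[-0.0205,0.0151,0,0],[-0.0205,0.0151,0,0],[-0.0205,0.0151,0,0],[-0.0205,0.0151,0,0],[-0.0205,0.0151,0,0],[-0.0205,0.0151,0,0],[-0.0205,0.0151,0,0],[-0.0205,0.0151,0,0],[-0.0205,0.0151,0,0],[-0.0103,0.0075,0,0],[0,0,0,0],[0,0,0,0]]]'

```text
time_s: 7.02
tcp_pos: [0.4868, -0.3031, 0.3295]
ee_rot: [[0.866, 0.501, -0.0], [0.501, -0.866, 0.0], [-0.0, -0.0, -1.0]]
wrist_force: [-0.3, 0.2, -3.2]
gripper_width: 0.09
gripper_force: 30.0
```

```bash
python3 -c "
from h import *
go([.4876,-.3036,.182],30)
save('scene','s2',(120,180,320,400),2.5)
T=camera_model('scene')
print(proj(T,[.4876,-.3036,.22+.002-.03]))"
```

```text
t 7.03 pos [ 0.4868 -0.3031  0.3295] yaw 30.04 tilt [-3.e-04  3.e-04 -1.e+00] j6 135.8 F [-0.3  0.2 -3.2] w 0.09 shift tool [0.0005 0.0009 0.1475] |d| 0.148 turn 0.0008
[180.695311   277.94033678]
```

View pics/s2.png

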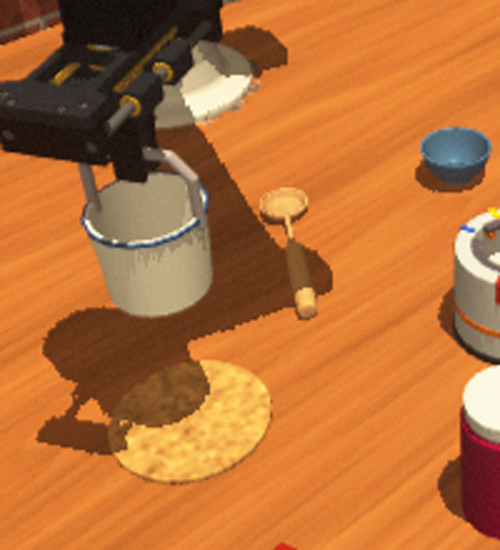

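The pail hangs nearly upright above the mat, tilted only slightly, so I lower it.

>>> jog_arm --rows '[[[0,0.001,0.02,0],[0,0,0.03,0],[0,0,0.03,0],[0,0,0.03,0],[0,0,0.02,0],[0,0,0.01,0],[0,0,0.003,0],[0,0,0.003,0],[0,0,0.002,0],[0,0,0,0]]]'

```text
time_s: 8.32
tcp_pos: [0.4879, -0.3045, 0.1826]
ee_rot: [[0.866, 0.501, 0.002], [0.501, -0.866, -0.001], [0.001, 0.002, -1.0]]
wrist_force: [0.6, 0.1, 0.1]
gripper_width: 0.092
gripper_force: 30.0
```

```bash
python3 -c "
from h import *
go([.4876,-.3036,.182],30)
"
```

```text
t 8.32 pos [ 0.4879 -0.3045  0.1826] yaw 30.05 tilt [ 1.9e-03 -9.0e-04 -1.0e+00] j6 135.9 F [0.6 0.1 0.1] w 0.092 shift tool [ 0.0002 -0.001   0.0006] |d| 0.001 turn 0.0008
```

>>> jog_arm --rows '[[[0,0,0,0],[0,0,0,0],[0,0,0,0],[0,0,0,0],[0,0,0,0],[0,0,0,0],[0,0,-0.01,0],[0,0,-0.03,0],[0,0,-0.05,0],[0,0,-0.05,0],[0,0,-0.03,0]]]' --claw 1

```text
time_s: 9.7
tcp_pos: [0.4876, -0.3045, 0.3558]
ee_rot: [[0.866, 0.501, 0.005], [0.501, -0.866, -0.002], [0.003, 0.004, -1.0]]
wrist_force: [0.2, -0.3, -0.5]
gripper_width: 0.998
gripper_force: 0.0
```

```bash
python3 -c "
from h import *
go([.4695,.3175,.20],39.5)
save('scene','s3',(120,180,420,400),2.5)
"
```

```text
t 9.7 pos [ 0.4876 -0.3045  0.3558] yaw 30.05 tilt [ 0.0049 -0.0022 -1.    ] j6 135.9 F [ 0.2 -0.3 -0.5] w 0.998 shift tool [ 0.2953 -0.5482  0.1544] |d| 0.642 turn -0.165
```

View pics/s3.png

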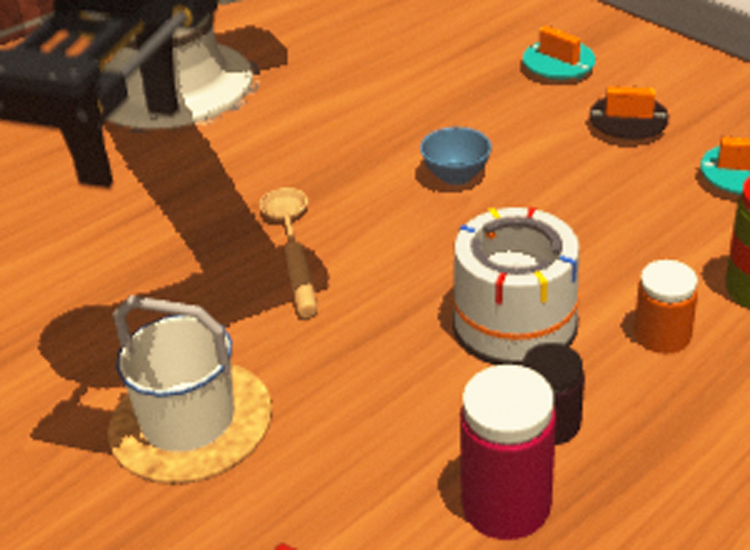

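The pail stands upright, wholly on the mat. Next I look at the bare grinder mouth from above on the way to the lid.

```bash
python3 -c "
from h import *
go([.58,-.04,.356],30)"
```

```text
t 9.75 pos [ 0.4886 -0.3053  0.3597] yaw 30.08 tilt [ 0.0105 -0.0057 -0.9999] j6 135.9 F [ 0.9 -0.6  1.8] w 0.999 shift tool [ 0.212  -0.1838  0.0031] |d| 0.281 turn 0.0014
```

>>> jog_arm --rows '[[[0.035,-0.03,0,0],[0.035,-0.031,0,0],[0.035,-0.031,0,0],[0.035,-0.031,0,0],[0.035,-0.03,0,0],[0.035,-0.03,0,0],[0,0,0,0],[0,0,0,0]]]'

```text
time_s: 10.75
tcp_pos: [0.5773, -0.0409, 0.352]
ee_rot: [[0.866, 0.501, -0.0], [0.501, -0.866, -0.0], [-0.0, 0.0, -1.0]]
wrist_force: [-0.2, -0.1, -0.6]
gripper_width: 0.999
gripper_force: 0.0
```

```bash
python3 -c "
from h import *
m=camera_model('wrist');save('wrist','w2')
import pickle;pickle.dump(m,open('w2.pkl','wb'))
im=cv2.imread('pics/w2_full.png')
u=proj(m,[.6085,-.023,.095]);x,y=np.int32(u)-80;print(u,x,y)
x=max(x,0);y=max(y,0)
c=im[y:y+150,x:x+160];cv2.imwrite('pics/w2.png',cv2.resize(c,None,fx=4,fy=4,interpolation=cv2.INTER_CUBIC))
go([.4695,.3175,.20],39.5)"
```

```text
[315.78156391 175.98005824] 235 95
t 10.8 pos [ 0.5772 -0.0414  0.352 ] yaw 30.0 tilt [ 0.e+00 -2.e-04 -1.e+00] j6 108.1 F [ 0.1 -0.4  0.2] w 1.001 shift tool [ 0.0862 -0.3647  0.1519] |d| 0.404 turn -0.1658
```

View pics/w2.png

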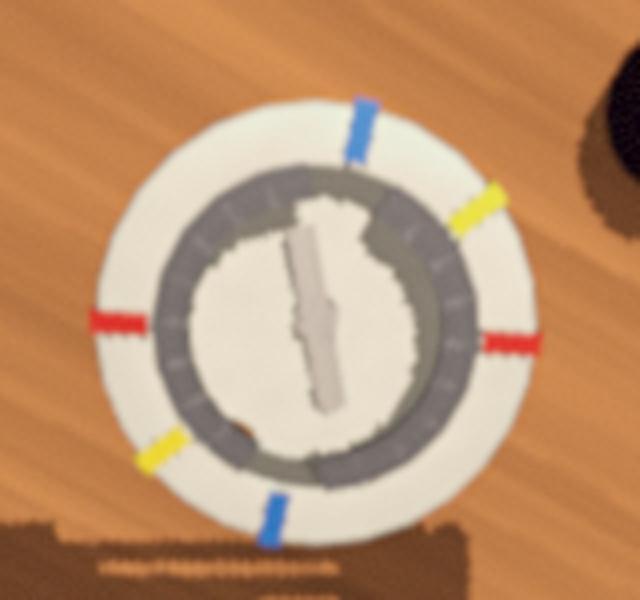

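```bash
python3 - <<'E'
from h import *
import pickle
from scipy.optimize import least_squares
m=pickle.load(open('w2.pkl','rb'))
pi=np.pi
D=[(0,(355,163),(367,97)),(pi,(280,493),(269,547)),(-.7,(455,228),(502,190)),(pi-.7,(185,437),(140,467)),(-1.4,(485,343),(540,345)),(pi-1.4,(147,323),(91,321))]
def f(p):
    o=[]
    for a,i,e in D:
        for r,q in((p[3],i),(p[4],e)):
            P=[p[0]+r*np.cos(p[2]+a),p[1]+r*np.sin(p[2]+a),.095]
            o.append(proj(m,P)-(np.array(q)/4+[235,95]))
    return np.concatenate(o)
r=least_squares(f,[.608,-.023,.32,.04,.056]);print(r.x,np.degrees(r.x[2]),r.fun.round(1))
# direct centre: outer disc R .056
print('hole ring centre',onz(m,235+318/4,95+325/4,.095),'outer',onz(m,235+317/4,95+322/4,.093))
E
```

```text
[ 0.60559298 -0.02265287  0.30399047  0.04295292  0.0576005 ] 17.417370749015394 [-0.1 -0.4  0.3  0.7  0.1  0.2 -0.  -0.3 -0.3  0.   0.1  0.3 -0.2 -0.8
  0.1  0.1 -0.  -0.3  0.6 -0.1 -0.1  0.4 -0.5  0.2]
hole ring centre [ 0.60761392 -0.02201301  0.095     ] outer [ 0.60792525 -0.0215329   0.093     ]
```

```bash
python3 -c "
from h import *
go([.445,.297,.275],39.5)"
```

```text
t 10.8 pos [ 0.5772 -0.0414  0.352 ] yaw 30.0 tilt [ 0.e+00 -2.e-04 -1.e+00] j6 108.1 F [ 0.1 -0.4  0.2] w 1.001 shift tool [ 0.0547 -0.3592  0.077 ] |d| 0.371 turn -0.1658
```

>>> jog_arm --rows '[[[0.0055,-0.036,0.0077,0],[0.0055,-0.036,0.0077,0],[0.0055,-0.036,0.0077,0],[0.0055,-0.036,0.0077,0],[0.0055,-0.036,0.0077,0],[0.0055,-0.036,0.0077,0],[0.0055,-0.036,0.0077,0],[0.0055,-0.036,0.0077,0],[0.0055,-0.036,0.0077,0],[0.0055,-0.036,0.0077,0],[0,0,0,-0.083],[0,0,0,-0.083],[0,0,0,0],[0,0,0,0]]]'

```text
time_s: 12.55
tcp_pos: [0.4453, 0.2977, 0.275]
ee_rot: [[0.773, 0.635, 0.0], [0.635, -0.773, 0.0], [0.0, -0.0, -1.0]]
wrist_force: [-0.1, 0.6, -0.1]
gripper_width: 0.996
gripper_force: 0.0
```

```bash
python3 -c "
from h import *
m=camera_model('wrist');save('wrist','w3')
import pickle;pickle.dump(m,open('w3.pkl','wb'))
im=cv2.imread('pics/w3_full.png')
u=proj(m,[.4695,.3175,.03]);x,y=np.int32(u)-[80,75];print(u,x,y)
x=max(x,0);y=max(y,0)
c=im[y:y+150,x:x+160];cv2.imwrite('pics/w3.png',cv2.resize(c,None,fx=4,fy=4,interpolation=cv2.INTER_CUBIC))
go([.4695,.3175,.20],39.5)"
```

```text
[315.78507484 182.47104462] 235 107
t 12.6 pos [0.4453 0.2978 0.2749] yaw 39.43 tilt [ 2.e-04  2.e-04 -1.e+00] j6 78.3 F [ 0.5 -0.6 -0.1] w 1.002 shift tool [0.0312 0.0002 0.075 ] |d| 0.081 turn -0.0012
```

View pics/w3.png

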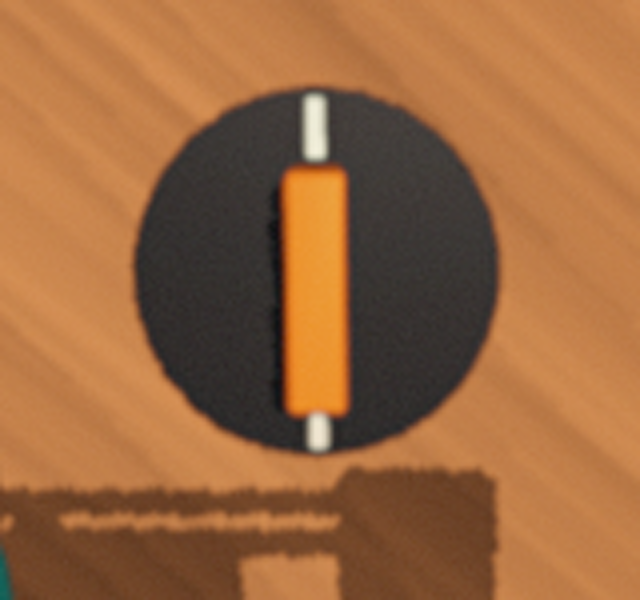

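The crop shows the black lid's disc centred at (316.5,270), with the bar running from (316,168) to (318,415). The bar is aligned with the tool to within 1°.

```bash
python3 - <<'E'
from h import *
import pickle
m=pickle.load(open('w3.pkl','rb'))
g=lambda u,v,z:onz(m,235+u/4,107+v/4,z)
print('disc',g(316.5,270,.017),'bar',g(317,291.5,.051))
print((np.linalg.norm(g(135,270,.017)-g(498,270,.017))),np.linalg.norm(g(316,168,.051)-g(318,415,.051)))
d=g(316,168,.051)-g(318,415,.051);print(np.degrees(np.arctan2(d[1],d[0])))
d=g(315,94,.017)-g(320,450,.017);print(np.degrees(np.arctan2(d[1],d[0])))
go([.47,.3175,.092],39.5)
E
```

```text
disc [0.47324775 0.32275415 0.017     ] bar [0.47273096 0.32201246 0.051     ]
0.0920730215739153 0.0566681795393888
39.859784417606306
40.211080856889815
t 12.6 pos [0.4453 0.2978 0.2749] yaw 39.43 tilt [ 2.e-04  2.e-04 -1.e+00] j6 78.3 F [ 0.5 -0.6 -0.1] w 1.002 shift tool [0.0316 0.0005 0.183 ] |d| 0.186 turn -0.0012
```

```bash
python3 - <<'E'
from h import *
from scipy.optimize import least_squares
T=camera_model('top');S=camera_model('scene')
def ell(im,win,ok,f=8):
    x0,y0,x1,y1=win; c=cv2.resize(im[y0:y1,x0:x1],None,fx=f,fy=f,interpolation=cv2.INTER_CUBIC)
    k=ok(cv2.cvtColor(c,cv2.COLOR_BGR2HSV)).astype(np.uint8)
    cs=cv2.findContours(k,cv2.RETR_EXTERNAL,cv2.CHAIN_APPROX_NONE)[0]
    q=max(cs,key=cv2.contourArea); h=cv2.convexHull(q)
    e=cv2.fitEllipse(h);return (np.array(e[0])+.5)/f-.5+[x0,y0],np.array(e[1])/f
a=cv2.imread('pics/top_full.png');b=cv2.imread('pics/scene_full.png')
dark=lambda h:(h[...,2]<75)&(h[...,1]<110)
c,s=ell(a,(185,258,235,308),dark);print('top disc',c,s,onz(T,*c,.015))
c,s=ell(b,(350,208,395,242),dark);print('scene disc',c,s,onz(S,*c,.015))
org=lambda h:(h[...,0]<14)&(h[...,1]>200)&(h[...,2]>170)
c,s=ell(a,(195,265,225,298),org);print('top bar',c,s,onz(T,*c,.049))
save('top','t4');n=cv2.imread('pics/t4_full.png');b2=cv2.imread('pics/s3_full.png')
print(sense()['time_s'])
wh=lambda h:(h[...,1]<70)&(h[...,2]>120)
c,s=ell(n,(300,190,368,262),wh);print('top grinder rim',c,s,onz(T,*c,.095))
c,s=ell(b2,(295,250,360,300),wh);print('scene rim',c,s,onz(S,*c,.095))
E
```

```text
top disc [209.84365654 281.57015038] [32.16950226 33.09375763] [0.47132095 0.32083277 0.015     ]
scene disc [383.64167023 228.00554848] [4.84840584 6.89126348] [0.50632808 0.33701248 0.015     ]
top bar [206.74778938 280.32593536] [ 3.85657549 20.67824745] [0.47107552 0.3233736  0.049     ]
12.65
top grinder rim [336.48136902 230.84140778] [29.59019661 36.78393173] [ 0.59484329 -0.03251889  0.095     ]
scene rim [327.88697052 283.10616302] [40.63604736 52.97336578] [ 0.6227121  -0.03431876  0.095     ]
```

>>> jog_arm --rows '[[[0.0177,-0.001,0.03,-0.01],[0.018,0,0.04,0],[0,0,0.045,0],[0,0,0.035,0],[0,0,0.02,0],[0,0,0.013,0],[0,0,0,0]]]'

```text
time_s: 13.52
tcp_pos: [0.4716, 0.3218, 0.0911]
ee_rot: [[0.765, 0.644, -0.001], [0.644, -0.765, -0.001], [-0.002, 0.0, -1.0]]
wrist_force: [-0.4, 0.1, -0.0]
gripper_width: 1.001
gripper_force: 0.0
```

>>> jog_arm --rows '[[[0,0,0,0],[0,0,0,0],[0,0,0,0],[0,0,0,0],[0,0,0,0],[0,0,0,0],[0,0,0,0],[0,0,0,0],[0,0,0,0],[0,0,0,0],[0,0,0,0],[0,0,0,0]]]' --claw 0

```text
time_s: 15.02
tcp_pos: [0.4718, 0.3221, 0.0917]
ee_rot: [[0.765, 0.644, 0.0], [0.644, -0.765, 0.0], [0.0, -0.0, -1.0]]
wrist_force: [0.4, 0.6, -0.1]
gripper_width: 0.161
gripper_force: 30.0
```

```bash
python3 -c "
from h import *
go([.472,.3215,.2],39.5)"
```

```text
t 15.03 pos [0.4718 0.3221 0.0917] yaw 40.12 tilt [ 0.  0. -1.] j6 79.5 F [ 0.4  0.6 -0.1] w 0.161 shift tool [-0.0002  0.0006 -0.1083] |d| 0.108 turn 0.0108
```

>>> jog_arm --rows '[[[0,0,-0.02,0],[0,0,-0.04,0],[0,0,-0.05,0],[0,0,-0.04,0],[0,0,0,0.13],[0,0,0,0.13],[0,0,0,0.13],[0,0,0,0]]]'

```text
time_s: 16.02
tcp_pos: [0.4714, 0.3219, 0.2413]
ee_rot: [[0.952, 0.307, -0.001], [0.307, -0.952, -0.001], [-0.001, 0.0, -1.0]]
wrist_force: [-0.4, 0.4, -2.3]
gripper_width: 0.158
gripper_force: 30.0
```

```bash
python3 -c "
from h import *
go([.607,-.0225,.215],17.7)"
```

```text
t 16.02 pos [0.4714 0.3219 0.2413] yaw 17.85 tilt [-9.e-04 -5.e-04 -1.e+00] j6 57.3 F [-0.4  0.4 -2.3] w 0.158 shift tool [0.0235 0.3693 0.0264] |d| 0.371 turn 0.0026
```

>>> jog_arm --rows '[[[0.0012,0.018,0,0],[0.0024,0.037,0,0],[0.0024,0.037,0,0],[0.0024,0.037,0,0],[0.0024,0.037,0,0],[0.0024,0.037,0,0],[0.0024,0.037,0,0],[0.0024,0.037,0,0],[0.0024,0.037,0,0],[0.0024,0.037,0,0],[0.0012,0.018,0.012,0],[0,0,0.014,0],[0,0,0,0]]]'

```text
time_s: 17.65
tcp_pos: [0.6058, -0.0217, 0.2134]
ee_rot: [[0.952, 0.306, -0.005], [0.306, -0.952, -0.0], [-0.005, -0.001, -1.0]]
wrist_force: [-0.5, -0.3, -1.9]
gripper_width: 0.16
gripper_force: 30.0
```

```bash
python3 - <<'E'
from h import *
go([.607,-.0225,.175],17.7)
S=camera_model('scene');T=camera_model('top')
P=sense()['tcp_pos'];
# predicted disc centre (plane of disc top at underside+.017)
print('pred disc px',proj(S,[P[0],P[1],P[2]-.0917+.0145]))
save('scene','s5',(260,210,400,330),5.5)
w=camera_model('wrist'); save('wrist','w5')
E
```

```text
t 17.65 pos [ 0.6058 -0.0217  0.2134] yaw 17.8 tilt [-4.9e-03 -4.0e-04 -1.0e+00] j6 94.6 F [-0.5 -0.3 -1.9] w 0.16 shift tool [0.0011 0.0011 0.0384] |d| 0.038 turn 0.0017
pred disc px [326.35910922 262.529021  ]
```

View pics/s5.png

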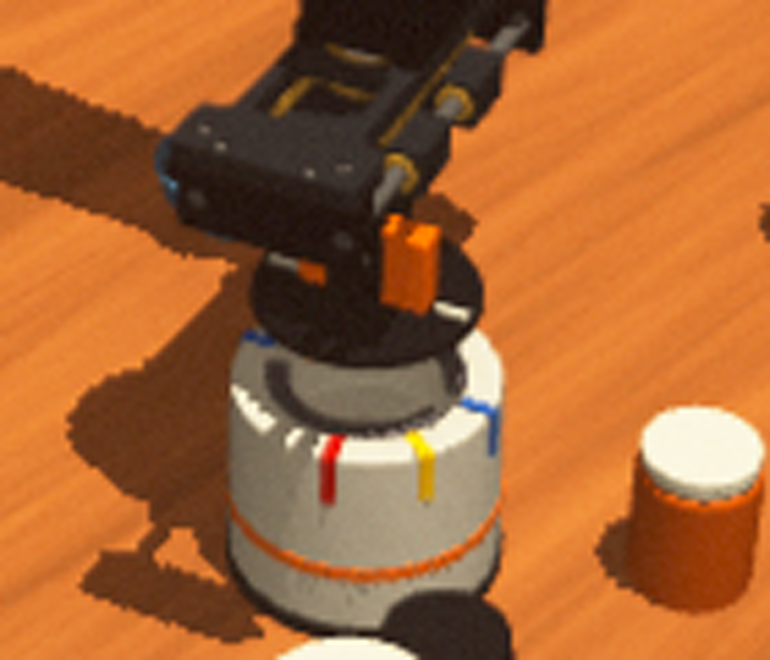

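```bash
python3 - <<'E'
from h import *
S=camera_model('scene')
P=np.array(sense()['tcp_pos'])
q=lambda x,y,z:onz(S,260+x/5.5,210+y/5.5,z)
z=P[2]-.0917+.017
a,b=q(268,258,z),q(470,316,z);print('lid',(a+b)/2,np.linalg.norm(a-b),np.degrees(np.arctan2(*(b-a)[1::-1])))
a,b=q(243,335,.095),q(497,411,.095);print('grinder',(a+b)/2,np.linalg.norm(a-b),np.degrees(np.arctan2(*(b-a)[1::-1])))
print(P)
E
```

```text
lid [ 0.60952187 -0.02438972  0.14079356] 0.0881682453835668 18.01927562022421
grinder [ 0.60817933 -0.02195526  0.095     ] 0.11386609018809471 18.081134799314665
[ 0.60701071 -0.02114822  0.21549356]
```

View pics/w5.png

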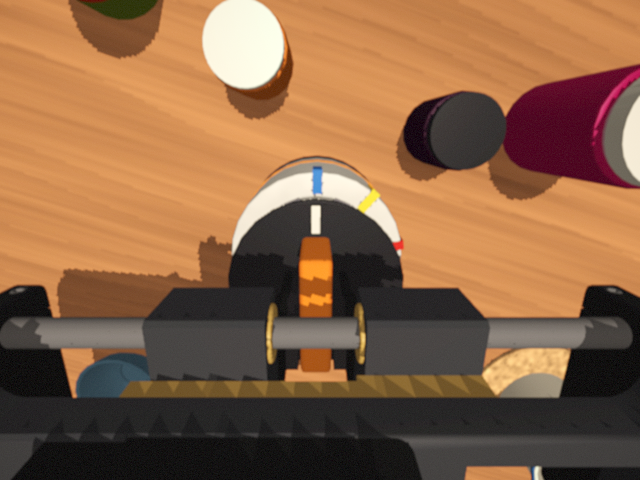

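The wrist view shows the bar tick (316,220) in line with the blue mark (318,180), and the disc concentric with the grinder to about 1 mm. I lower it.

>>> jog_arm --rows '[[[-0.0005,0.0005,0.008,0],[0,0,0.01,0],[0,0,0.007,0],[0,0,0.003,0],[0,0,0.003,0],[0,0,0.002,0],[0,0,0.002,0],[0,0,0.002,0],[0,0,0,0],[0,0,0,0]]]'

```text
time_s: 19.0
tcp_pos: [0.607, -0.0226, 0.1788]
ee_rot: [[0.952, 0.305, 0.0], [0.305, -0.952, -0.0], [0.0, 0.0, -1.0]]
wrist_force: [-0.4, -0.2, -1.2]
gripper_width: 0.162
gripper_force: 30.0
```

```bash
python3 -c "
from h import *
go([.607,-.0225,.1747],17.7);print(sense()['moment'])"
```

```text
t 19.0 pos [ 0.607  -0.0226  0.1788] yaw 17.77 tilt [ 2.e-04 -0.e+00 -1.e+00] j6 94.7 F [-0.4 -0.2 -1.2] w 0.162 shift tool [ 0.0001 -0.0001  0.0041] |d| 0.004 turn 0.0013
[ 0.00053559 -0.0355042   0.02508764]
```

>>> jog_arm --rows '[[[0,0,0.002,0],[0,0,0.0015,0],[0,0,0.001,0],[0,0,0.0005,0],[0,0,0.0005,0],[0,0,0,0],[0,0,0,0]]]'

```text
time_s: 19.88
tcp_pos: [0.6068, -0.0226, 0.1747]
ee_rot: [[0.952, 0.306, 0.001], [0.306, -0.952, -0.0], [0.0, 0.0, -1.0]]
wrist_force: [-4.0, 1.4, 6.2]
gripper_width: 0.155
gripper_force: 30.0
```

```bash
python3 -c "
from h import *
go([.607,-.0225,.1747],17.7);print(sense()['moment'])"
```

```text
t 19.88 pos [ 0.6068 -0.0226  0.1747] yaw 17.8 tilt [ 5.e-04 -2.e-04 -1.e+00] j6 94.6 F [-4.   1.4  6.2] w 0.155 shift tool [ 0.0002 -0.      0.    ] |d| 0.0 turn 0.0017
[0.28863362 1.0202421  0.02335826]
```

Home: firm contact at z = 0.1747, as predicted. I ease the side load and turn.

>>> jog_arm --rows '[[[-0.0008,-0.0006,0,0],[0,0,0,0.04],[0,0,0,0.06],[0,0,0,0.06],[0,0,0,0.06],[0,0,0,0.06],[0,0,0,0.06],[0,0,0,0.06],[0,0,0,0.06],[0,0,0,0.06],[0,0,0,0.06],[0,0,0,0.06],[0,0,0,0.04],[0,0,0,0.02],[0,0,0,0],[0,0,0,0]]]'

```text
time_s: 21.88
tcp_pos: [0.6069, -0.0223, 0.1747]
ee_rot: [[0.926, -0.379, 0.003], [-0.379, -0.926, -0.0], [0.003, -0.001, -1.0]]
wrist_force: [-1.2, -2.0, 5.5]
gripper_width: 0.156
gripper_force: 30.0
```

```bash
python3 - <<'E'
from h import *
go([.607,-.0225,.1747],-22.3);print(sense()['moment'])
im=capture('scene')[...,::-1][225:325,275:375]; w=capture('wrist')[...,::-1][130:330,215:415]
r=lambda i:cv2.resize(i,(400,400),interpolation=cv2.INTER_CUBIC)
cv2.imwrite('pics/f1.png',np.hstack([r(im),r(w)]))
E
```

```text
t 21.88 pos [ 0.6069 -0.0223  0.1747] yaw -22.25 tilt [ 3.e-03 -4.e-04 -1.e+00] j6 54.5 F [-1.2 -2.   5.5] w 0.156 shift tool [0.0001 0.0002 0.    ] |d| 0.0 turn 0.0008
[0.02667066 0.37310658 0.19805801]
```

View pics/f1.png

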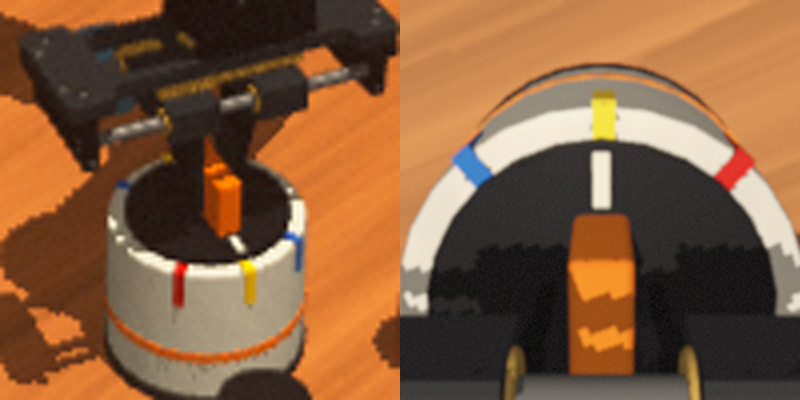

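The wrist crop shows the lid's white tick at (601,180) and the yellow mark at (603,115). The disc is flush, sitting evenly inside the collar rim, and the turn is about 0.5–1° short. I trim it slightly and hold.

>>> jog_arm --rows '[[[0,0,0,0.01],[0,0,0,0],[0,0,0,0],[0,0,0,0],[0,0,0,0]]]'

```text
time_s: 22.6
tcp_pos: [0.6069, -0.0223, 0.1747]
ee_rot: [[0.922, -0.388, 0.003], [-0.388, -0.922, -0.0], [0.003, -0.001, -1.0]]
wrist_force: [-0.6, 0.1, 5.3]
gripper_width: 0.162
gripper_force: 30.0
```

```bash
python3 -c "
from h import *
go([.607,-.0225,.1747],-22.3);s=sense();print(s['moment'],s['joint_velocities'].round(2))
print(finish_job())"
```

```text
t 22.6 pos [ 0.6069 -0.0223  0.1747] yaw -22.81 tilt [ 3.e-03 -5.e-04 -1.e+00] j6 54.0 F [-0.6  0.1  5.3] w 0.162 shift tool [ 0.0001  0.0002 -0.    ] |d| 0.0 turn -0.009
[-0.0422569   0.35149762  0.18571381] [ 0.07 -0.05  0.04  0.01  0.08 -0.05]
the job is handed in; nothing more can be done
None
```

I handed the job in at 22.6 s: the pail stands upright on the cork mat, and the lid is fully home, turned to within about 1° of the yellow pulse marks and still gripped there.

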